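Weigh a ballast can on a sprung hook

ROBOT

A 6-joint arm with a two-finger parallel gripper is mounted at the origin on the work surface. World frame = base frame: x ahead of the robot, y to its left, z up, the work surface at z = 0. Lengths are in m, angles in degrees, forces in N, time in s.
With the tool pointing down it reaches from about 0.4 to 0.825 m from the base axis. Payload 7 kg.
Tool frame: the origin (TCP) lies between the finger pads; the fingertips stand 17 mm ahead of it and the grasp point (between the pads) lies 2 mm behind it; x points along the fingers, y is the direction in which the jaws open and shut, and the axes are right-handed (so a half turn about x gives the same grasp; the last joint's range is limited). The gripper opens to 88 mm and grips with 3 to 60 N. Pads are 19 mm wide; open, the fingers measure 130 mm over their backs; the gripper's body (78 mm by 193 mm) begins 47 mm behind the grasp point.
Start: joints at [-56.774, 20.546, 0.682, 0, -70.136, -16.507], TCP at [0.194, -0.646, 0.244] pointing down, gripper open.
Joint ranges: [-176.03, 176.03], [-82.01, 121.73], [-58.28, 71.71], [-173.87, 95.51], [-174.79, -0.11], [-173.66, 173.66]. Speed limits (degrees/s): [136.94, 136.94, 172.46, 180, 180, 180].

INTERFACE

Orientations are given as [roll, pitch, yaw] about the fixed x, y, z axes, in that order (R = Rz(yaw) Ry(pitch) Rx(roll)).
In Python, from plant import r gives the robot as it stands.
- The arm moves only by the shell command python3 -m jog 'ROWS' [FORCE]. ROWS is a JSON object of lists of equal length, an entry for each row: "fingers": the opening, from 0 (shut) to 1 (fully open); "dp": the shift along the tool's x, y, z in mm, a list of three; "twist": the turn about the tool's x in degrees. In form: {"fingers": [fingers, ...], "dp": [[dx, dy, dz], ...], "twist": [twist, ...]}. A call has exactly 5 rows; each row is the pose to reach, as a shift and turn from the pose measured when the call began, along the tool's axes at that moment; what a row does not reach only later rows make up. A row lasts 1/10 s, in which the tool goes at most 50 mm and 8.59 degrees, less where a joint would pass 70% of its speed; a pose out of reach is approached as far as the arm can. A call with a gripper value outside its range is refused whole. The fingers move at their own pace and stop on an object; FORCE is the grip in N (left out, the last holds). Time passes only in rows, so rows that repeat a pose let the fingers close, or fill a call up. It gives the time, the measured TCP pose, the force and the opening at its end, in the units of the state.
- r.get_state(): the state, without advancing time (a new reading comes with each control period).
- r.capture(name): name is "scene" or "side" or "wrist"; returns a dict with "frame" (480x640x3 uint8, red, green, blue), "intrinsics" (3x3 intrinsics, pixels), "pose" (4x4, takes a point from camera to world coordinates). Camera axes: x right, y down, z forward; pixel columns grow to the right and rows downward; lengths in m; the calibration is good to about 2 mm. A picture is of the moment at which its call begins. There is no depth.
- r.close_job(): hands the job in, once; it reports no verdict.
The state is a dict: "time_s": time; "joints": joint angles; "qd": joint speeds; "joint_torque": joint torques, N m; "tcp_pos": TCP position; "eef_rot": TCP orientation; "contact_force": force on the tool from outside, world axes, zero at the start; "moment": the same for the moment, N m; "gripper_width": finger opening in m.
Only numpy, scipy, OpenCV 4.12 (cv2) and the standard library are available. Lean on these libraries where they do the work, as an engineer would, in place of code of your own. Each camera call takes 0.05 s, during which the arm holds its last target. There are 200 camera calls.

TASK

Weigh the yellow ballast can for the model load test: lift it by its wooden grip, hang its bar in the dip of the sprung hook and let the hook take the whole weight slowly, without hauling it down hard, so that it does not jerk or bounce when you let go. When the can hangs free and has come to rest, wait a good second and only then press the green hold button fully down to freeze the reading. Leave the can hanging and do not disturb the other things on the table.

Things in the scene. Friction and masses are not known exactly. Their poses are not given: they have to be found in the camera images.
- yellow_grip (a point): Centre of the wooden grip block on top of the yellow can: 18 mm (x) by 24 mm (y) by 36 mm tall, on a 12 mm thick steel neck. This point is 129 mm above the can's underside; axes are the can's, z up, and the can stands upright at the start.
- yellow_bar (a point): Centre of the yellow can's 7 mm thick round cross bar, along the can's x, 34 mm straight below yellow_grip and 95 mm above the can's underside. It is carried by two 7 mm wire uprights 42 mm apart (centres, along x). The open window below the bar, seen along y, is 35 mm wide and 41 mm high.
- hook_seat (a point): Where the bar's centre comes to rest in the V-shaped dip of the 8 mm thick steel hook; moves with the hook, axes as the stand's. The V lies in the y-z plane: rod centreline 10 mm below this point at the lowest, 4 mm above it at y = -16 mm (open end, orange tip) and at y = +16 mm, then level to the column. Lay the bar along x: pass the window over the tip towards +y, then lower.
- hook (a joint): How far the hook has dipped, in m: 0 unloaded (at its top stop), 0.135 at the bottom stop (never pull it that far). A spring of about 80 N/m (some 12 mm per 100 g) with light damping holds it up; if let go out of balance it bounces for a second or two.
- can_yellow: The yellow ballast can, 54 mm across, 50 mm tall (147 mm with frame and grip); origin at the centre of its underside. Its filling, and so its mass, is unknown: 250 to 900 g in all.
- stand: The weighing stand, fixed: grey base plate 130 mm (x) by 360 mm (y), 12 mm thick; origin on the table straight below the hook's seat (250 mm above the table when unloaded). z up; the hook's open end points to -y; the column stands 135 mm towards +y and is 415 mm tall, 44 mm thick, with a red carriage.
- hold_top (a point): Centre of the top face of the round green hold button (32 mm across) on the stand's base plate, 140 mm to -y of the hook's seat. It is pressed straight down.
- hold (a joint): Travel of the hold button in m: 0 up, 0.006 fully down; about 5 N presses it down, it springs back.
- blue_grip (a point): Same as yellow_grip but on the blue can, which is to be left alone.
- red_grip (a point): Same as yellow_grip but on the red can, which is to be left alone.
- glue: White glue bottle, 52 mm across and 130 mm tall, origin at the centre of its underside; to be left alone.
- house_model: Timber model of a house on a cardboard base 120 by 160 mm, 72 mm tall, origin at the centre of its underside; to be left alone.
Things that resemble listed ones, but are neither listed nor needed, are in the scene too. Leave any orange or purple look-alike of the can_yellow alone.

How it is judged:
By the outcome, as a careful person would: the job done as asked, in the order asked, and still so for the second after the job is handed in, with the robot touching nothing.
It also fails if it takes over 72 s, if anything falls off the work surface, if the arm or the gripper's body presses on something with over 40 N, if the wrist force passes 120 N, or if a joint passes its speed limit or range.

## Working session

There is one attempt and no reset: what is moved stays moved. The work goes in short steps, Python scripts to look and compute and a shell command to move; the robot and the scene stay as the last step left them, time stands still between calls to the robot, and variables do not carry over. Pictures are saved under pics/ and viewed, on a budget of 10 in all, crops included, one or two more only if the job needs it, and the job is handed in when it is done.

```bash
ls; mkdir -p pics; python3 - <<'E'
from plant import r
import cv2,numpy as np
np.set_printoptions(precision=4,suppress=True)
for n in ("scene","side"):
    c=r.capture(n); cv2.imwrite(f"pics/{n}0.png",c["frame"][:,:,::-1]); print(n,c["intrinsics"],c["pose"])
print(r.get_state())
E
```

```text
pics
scene [[554.7916   0.     311.9629]
 [  0.     554.7916 238.1172]
 [  0.       0.       1.    ]] [[ 0.7788  0.3701 -0.5065  1.1849]
 [ 0.6272 -0.4461  0.6384 -0.8083]
 [ 0.0103 -0.8149 -0.5795  0.8203]
 [ 0.      0.      0.      1.    ]]
side [[466.7872   0.     317.7006]
 [  0.     466.7872 239.8845]
 [  0.       0.       1.    ]] [[-0.9597 -0.2174  0.1782  0.4229]
 [-0.2806  0.7065 -0.6497  0.5241]
 [ 0.0153 -0.6736 -0.739   0.8735]
 [ 0.      0.      0.      1.    ]]
{'time_s': 0.1, 'joints': array([-56.7736,  20.5858,   0.6394,  -0.0168, -70.1353, -16.5069]), 'qd': array([-0.0955, -0.0395,  0.1113, -0.0527, -0.073 ,  0.1055]), 'joint_torque': array([ -0.0023, -58.4162,  29.375 ,   7.0154,   0.0102,  -0.0001]), 'tcp_pos': array([ 0.194 , -0.6461,  0.2427]), 'eef_rot': array([ 95.542 ,  89.9168, 112.2557]), 'contact_force': array([-0.3789,  0.7425,  0.4043]), 'moment': array([-0.05  , -0.0541,  0.0083]), 'gripper_width': 0.08773345664908226}
```

View pics/scene0.png

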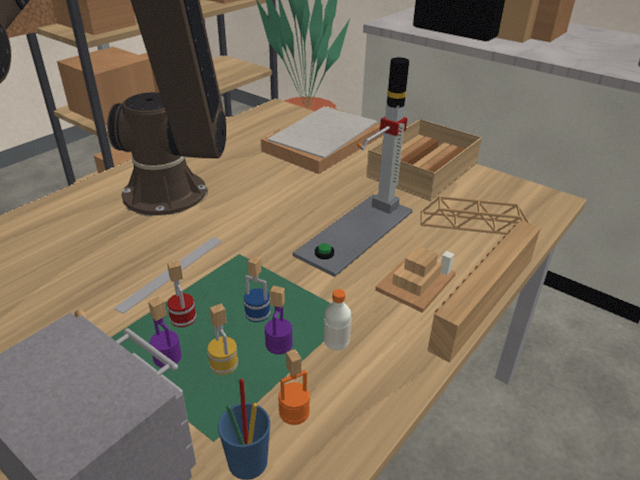

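View pics/side0.png

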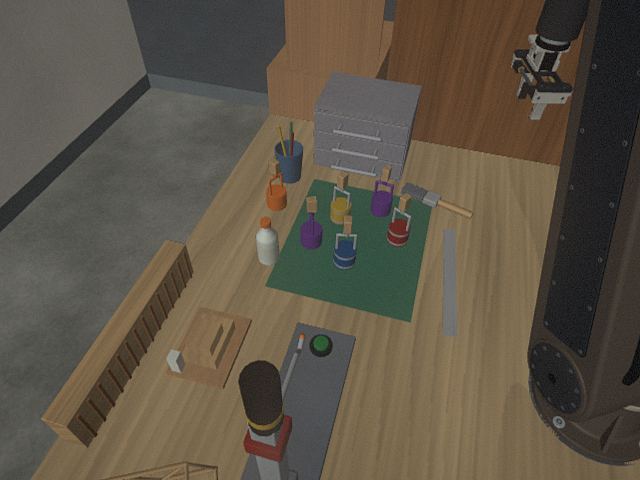

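The yellow can is at (222,350) in scene and (341,210) in side. The purple look-alikes at scene (165,345) and (279,333), the orange one at (294,400), and the red and blue cans all differ in colour. The stand is at scene (355,235), with its button at (325,249). Next is one enlarged composite to confirm.

```bash
python3 - <<'E'
import cv2,numpy as np
a=cv2.imread("pics/scene0.png");b=cv2.imread("pics/side0.png")
def t(i,x,y,w=100):
    h=w*3//4; return cv2.resize(i[y:y+h,x:x+w],(400,300),interpolation=cv2.INTER_CUBIC)
cv2.imwrite("pics/c1.png",np.vstack([np.hstack([t(a,172,302),t(b,292,162)]),np.hstack([t(a,290,100,200),t(b,232,320,160)])]))
E
```

```text
(no output)
```

View pics/c1.png

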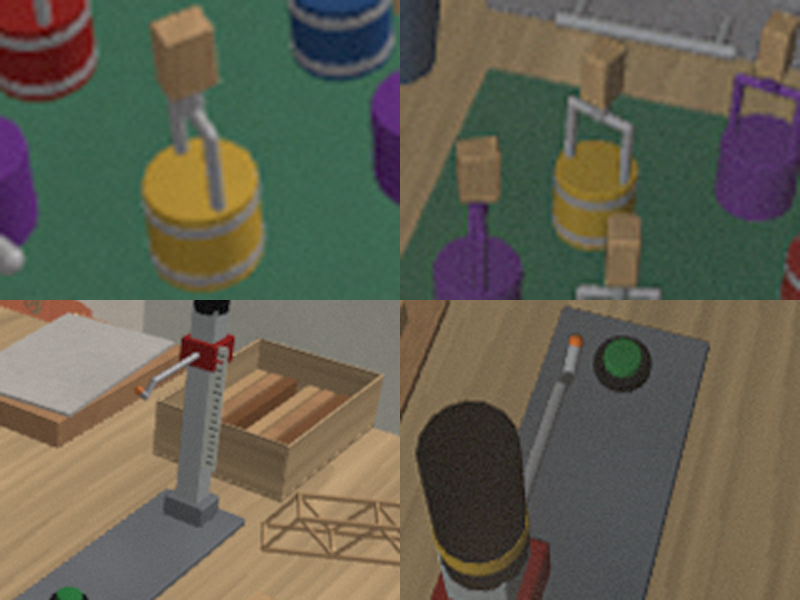

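The crop confirms the yellow can: yellow body, wooden grip at about scene (218.5,315) and side (342.5,181). The hook tip is at scene (361.5,146) and side (302,337), and the button at scene (324,248) and side (321,343).

```bash
cat > h.py <<'E'
import numpy as np,cv2
np.set_printoptions(precision=4,suppress=True)
K={"scene":np.array([[554.7916,0,311.9629],[0,554.7916,238.1172],[0,0,1]]),"side":np.array([[466.7872,0,317.7006],[0,466.7872,239.8845],[0,0,1]])}
T={"scene":np.array([[.7788,.3701,-.5065,1.1849],[.6272,-.4461,.6384,-.8083],[.0103,-.8149,-.5795,.8203]]),"side":np.array([[-.9597,-.2174,.1782,.4229],[-.2806,.7065,-.6497,.5241],[.0153,-.6736,-.739,.8735]])}
def ray(n,p,k=None,t=None):
    k=K[n] if k is None else k; t=T[n] if t is None else t
    d=t[:3,:3]@np.linalg.solve(k,[p[0],p[1],1]); return t[:3,3],d/np.linalg.norm(d)
def atz(n,p,z,**k):
    o,d=ray(n,p,**k); return o+d*(z-o[2])/d[2]
def tri(a,b):
    A=[];y=[];R=[ray("scene",a),ray("side",b)]
    for o,d in R:
        P=np.eye(3)-np.outer(d,d);A.append(P);y.append(P@o)
    x=np.linalg.lstsq(np.vstack(A),np.hstack(y),rcond=None)[0]
    return x,[np.linalg.norm((np.eye(3)-np.outer(d,d))@(x-o))for o,d in R]
E
python3 - <<'E'
from h import *
print("grip",tri((218.5,315.2),(342.5,180.8)))
print("tip",tri((361.5,146),(302,336.8)))
print("btn",tri((324,248),(320.8,342.8)))
for p in [(334.5,186.2),(349.5,193.2)]: print("bar",atz("side",p,.0985))
for p in [(355.2,338),(297.2,324),(330,440)]: print("plate side",atz("side",p,.012))
for p in [(294,253),(335,271),(411,212)]: print("plate scene",atz("scene",p,.012))
E
```

```text
grip (array([ 0.5997, -0.3382,  0.1269]), [np.float64(0.00016128254402083137), np.float64(0.00016128254402067606)])
tip (array([0.5424, 0.1767, 0.2516]), [np.float64(0.0030621664558479174), np.float64(0.00306216645584755)])
btn (array([0.5406, 0.0514, 0.0278]), [np.float64(0.0003848368799176393), np.float64(0.00038483687991842897)])
bar [ 0.6207 -0.3448  0.0985]
bar [ 0.5784 -0.3305  0.0985]
plate side [0.4772 0.011  0.012 ]
plate side [0.6042 0.0138 0.012 ]
plate side [0.473  0.2271 0.012 ]
plate scene [0.4839 0.006  0.012 ]
plate scene [0.6023 0.0137 0.012 ]
plate scene [0.608  0.3478 0.012 ]
```

```bash
cat >> h.py <<'E'
from scipy.spatial.transform import Rotation as Ro
def plan(p,yaw=None):
    from plant import r
    s=r.get_state(); R=Ro.from_euler("xyz",s["eef_rot"],degrees=True).as_matrix()
    d=R.T@(np.array(p)-s["tcp_pos"])*1000
    jy=np.degrees(np.arctan2(R[1,1],R[0,1]))
    tw=0 if yaw is None else -((yaw-jy+90)%180-90)
    print("t",s["time_s"],"tcp",s["tcp_pos"],"jawyaw",jy,"tilt",R[:,0],"F",s["contact_force"],"w",s["gripper_width"],"j6",s["joints"][5]); print("dp",d.round(1),"twist",round(tw,2))
E
python3 - <<'E'
from h import *
plan((.5997,-.3382,.25),-18.7)
for n,p in {"purple1":(165,352),"purple2":(279,340),"blue":(257,307)}.items(): print(n,atz("scene",p,.025))
E
```

```text
t 0.1 tcp [ 0.194  -0.6461  0.2427] jawyaw 106.7137280051824 tilt [-0.0005  0.0013 -1.    ] F [-0.3789  0.7425  0.4043] w 0.08773345664908226 j6 -16.50689259432778
dp [ -7.1 178.2 477.1] twist -54.59
purple1 [ 0.5092 -0.4044  0.025 ]
purple2 [ 0.6566 -0.2425  0.025 ]
blue [ 0.5576 -0.2006  0.025 ]
```

```bash
python3 -m jog '{"fingers":[0.6,0.6,0.6,0.6,0.6],"dp":[[-45,0,0],[-90,0,0],[-130,0,30],[-150,20,75],[-150,36,120]],"twist":[0,-8,-16,-24,-32]}'; python3 - <<'E'
from h import *
plan((.5997,-.3382,.34),-18.7)
E
```

```text
time_s: 0.6
tcp_pos: [0.2987, -0.5781, 0.396]
eef_rot: [-101.0, 89.8, -52.1]
contact_force: [1.4, -0.2, 0.3]
gripper_width: 0.0549
t 0.6 tcp [ 0.2987 -0.5781  0.396 ] jawyaw 138.9186668724455 tilt [ 0.002  -0.0026 -1.    ] F [ 1.356  -0.1746  0.2928] w 0.0549181528061093 j6 4.43413103313395
dp [ 56.  -69.1 378.6] twist -22.38
```

```bash
python3 -m jog '{"fingers":[0.6,0.6,0.6,0.6,0.6],"dp":[[0,-8,48],[0,-16,95],[0,-25,142],[0,-34,190],[0,-43,237]],"twist":[-6,-12,-18,-22,-22]}'; python3 - <<'E'
from h import *
plan((.5997,-.3382,.30),-18.7)
E
```

```text
time_s: 1.1
tcp_pos: [0.4881, -0.426, 0.3958]
eef_rot: [-123.4, 89.8, -52.3]
contact_force: [0.4, -0.4, -0.2]
gripper_width: 0.0523
t 1.1 tcp [ 0.4881 -0.426   0.3958] jawyaw 161.07445208949287 tilt [ 0.0017 -0.0022 -1.    ] F [ 0.4003 -0.398  -0.2388] w 0.05229019685752952 j6 4.914455400423789
dp [ 95.8 -76.9 119.4] twist -0.23
```

```bash
python3 -m jog '{"fingers":[0.6,0.6,0.6,0.6,0.6],"dp":[[0,-26,40],[30,-52,80],[65,-77,119],[96,-77,119],[96,-77,119]],"twist":[0,0,0,0,0]}'; python3 - <<'E'
from h import *
from plant import r
c=r.capture("wrist"); cv2.imwrite("pics/w1.png",c["frame"][:,:,::-1]); np.savez("w1.npz",K=c["intrinsics"],T=c["pose"])
t=np.linalg.inv(c["pose"]); 
for p in [(.5997,-.3382,.147),(.6207,-.3448,.0985),(.5784,-.3305,.0985)]:
    q=c["intrinsics"]@(t@np.array([*p,1]))[:3]; print(q[:2]/q[2])
plan((.5997,-.3382,.129),-18.7)
E
```

```text
time_s: 1.6
tcp_pos: [0.5988, -0.3355, 0.2923]
eef_rot: [91.0, 89.5, 162.2]
contact_force: [-1.3, 0.5, -1.5]
gripper_width: 0.0524
[321.8514 225.7642]
[294.4632 209.9385]
[349.6652 209.7106]
t 1.65 tcp [ 0.5989 -0.3374  0.2963] jawyaw 161.15472452178804 tilt [-0.0049 -0.0002 -1.    ] F [ 0.1755 -0.7417 -0.0392] w 0.052524175749270964 j6 -5.7129282103888555
dp [167.3  -1.8  -0.2] twist -0.15
```

View pics/w1.png

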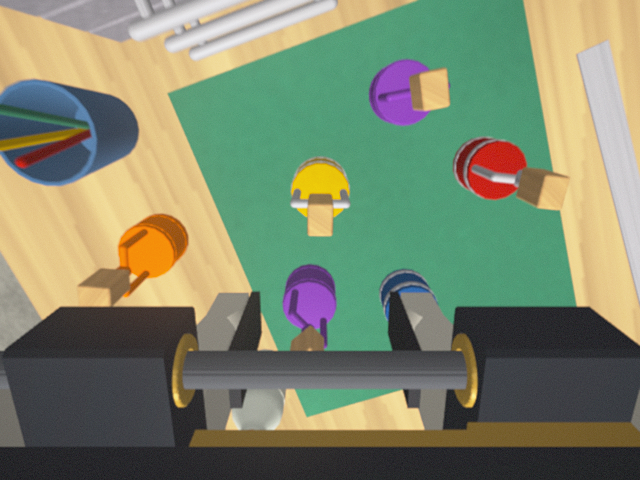

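```bash
python3 - <<'E'
from h import *
from plant import r
c=r.capture("wrist"); k,t=c["intrinsics"],c["pose"]
f=np.ascontiguousarray(c["frame"][150:255,250:390,::-1]); cv2.imwrite("pics/w2.png",cv2.resize(f,(800,600),interpolation=cv2.INTER_CUBIC))
np.savez("w2.npz",K=k,T=t); plan((.5997,-.3382,.129),-18.7)
E
```

```text
t 1.7 tcp [ 0.5994 -0.3387  0.2994] jawyaw 161.113400050757 tilt [-0.0006 -0.0024 -1.    ] F [0.8204 0.2478 1.9391] w 0.052518015162334536 j6 -5.705245323549277
dp [170.4  -0.1   1. ] twist -0.19
```

View pics/w2.png

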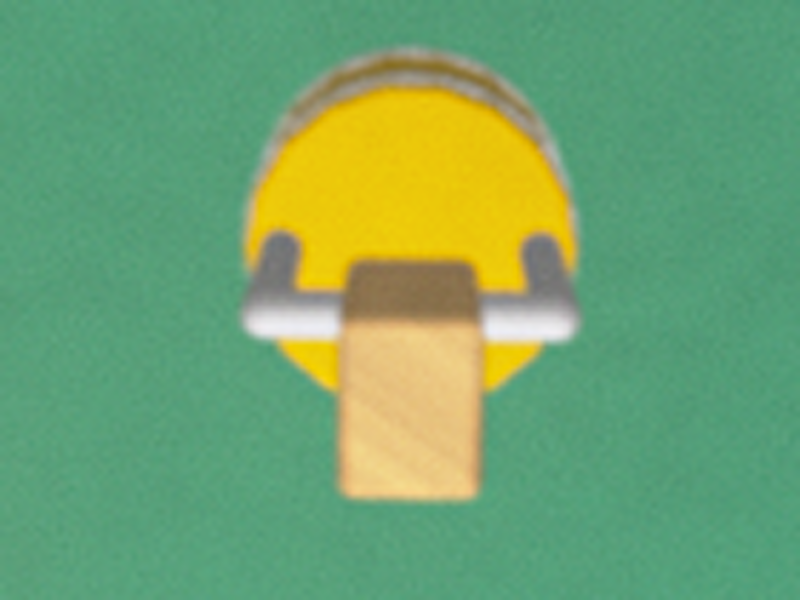

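The can is square to the jaws. The grip's top face is centred at about (321.8,221.4) and the bar at about (321.9,205.1).

```bash
python3 - <<'E'
from h import *
d=np.load("w2.npz")
g=lambda p,z: atz(0,p,z,k=d["K"],t=d["T"])
a=g((321.75,221.4),.147);b=g((321.9,205.1),.095);print(a,b,g((293.5,204.5),.095),g((350.5,204.7),.095))
m=(a+b)/2; plan((m[0],m[1],.131),-18.7)
E
```

```text
[ 0.5998 -0.3425  0.147 ] [ 0.5998 -0.3422  0.095 ] [ 0.6218 -0.3503  0.095 ] [ 0.5774 -0.3349  0.095 ]
t 1.7 tcp [ 0.5994 -0.3387  0.2994] jawyaw 161.113400050757 tilt [-0.0006 -0.0024 -1.    ] F [0.8204 0.2478 1.9391] w 0.052518015162334536 j6 -5.705245323549277
dp [168.4  -1.5  -2.9] twist -0.19
```

```bash
python3 -m jog '{"fingers":[0.6,0.6,0.6,0.6,0.6],"dp":[[40,-1.5,-3],[80,-1.5,-3],[120,-1.5,-3],[155,-1.5,-3],[168,-1.5,-3]],"twist":[0,0,0,0,0]}';  python3 -m jog '{"fingers":[0.5,0.3,0.2,0.1,0.1],"dp":[[0,0,0],[0,0,0],[0,0,0],[0,0,0],[0,0,0]],"twist":[0,0,0,0,0]}' 40; python3 - <<'E'
from h import *
plan((.5998,-.3423,.131),-18.7)
E
```

```text
time_s: 2.2
tcp_pos: [0.5985, -0.3434, 0.1303]
eef_rot: [147.2, 89.8, -141.8]
contact_force: [-0.5, 0.5, -0.2]
gripper_width: 0.0523
time_s: 2.7
tcp_pos: [0.5989, -0.3435, 0.1316]
eef_rot: [-178.9, 89.9, -107.9]
contact_force: [-1.6, -0.3, 2.7]
gripper_width: 0.0182
t 2.7 tcp [ 0.5989 -0.3435  0.1316] jawyaw 161.02477269574146 tilt [-0.0008 -0.0024 -1.    ] F [-1.5681 -0.2774  2.6786] w 0.018217600825370137 j6 -5.434149738217364
dp [ 0.6 -0.5  1.4] twist -0.28
```

```bash
python3 -m jog '{"fingers":[0.1,0.1,0.1,0.1,0.1],"dp":[[-10,0,0],[-35,0,0],[-75,0,0],[-115,0,0],[-150,0,0]],"twist":[0,0,0,0,0]}' 50;  python3 -m jog '{"fingers":[0.1,0.1,0.1,0.1,0.1],"dp":[[-20,0,0],[-30,0,0],[-30,0,0],[-30,0,0],[-30,0,0]],"twist":[0,0,0,0,0]}'; python3 -m jog '{"fingers":[0.1,0.1,0.1,0.1,0.1],"dp":[[0,0,0],[0,0,0],[0,0,0],[0,0,0],[0,0,0]],"twist":[0,0,0,0,0]}'; python3 - <<'E'
from h import *
from plant import r
F=[]
for i in range(6): r.capture("side"); F.append(r.get_state()["contact_force"])
print(np.array(F))
plan((.5410,.1000,.3075),0)
E
```

```text
time_s: 3.2
tcp_pos: [0.5985, -0.3427, 0.2831]
eef_rot: [153.2, 89.9, -135.8]
contact_force: [1.7, -0.1, -7.6]
gripper_width: 0.0176
time_s: 3.7
tcp_pos: [0.5978, -0.3422, 0.3106]
eef_rot: [108.0, 89.7, 179.1]
contact_force: [-0.9, -0.1, -8.5]
gripper_width: 0.018
time_s: 4.2
tcp_pos: [0.5978, -0.3422, 0.3106]
eef_rot: [108.4, 89.7, 179.4]
contact_force: [-0.7, 0.3, -8.1]
gripper_width: 0.018
[[ 0.0973  0.7238 -7.2523]
 [ 0.1098 -0.0791 -8.5225]
 [-0.3309 -0.1755 -8.0205]
 [ 0.4784 -0.7529 -8.3111]
 [-0.2858 -0.2011 -7.8751]
 [ 0.2749  0.3821 -8.0091]]
t 4.5 tcp [ 0.5978 -0.3422  0.3107] jawyaw 161.01795081926062 tilt [-0.0051  0.0001 -1.    ] F [ 0.2749  0.3821 -8.0091] w 0.017788198739901107 j6 -5.412453905632322
dp [  3.5 197.5 399.7] twist -18.98
```

```bash
python3 -m jog '{"fingers":[0.1,0.1,0.1,0.1,0.1],"dp":[[0,8,16],[0,20,40],[0,35,71],[0,51,103],[0,67,135]],"twist":[-1,-3,-6,-9,-12]}';  python3 - <<'E'
from h import *
plan((.5410,.1000,.3075),0)
E
```

```text
time_s: 5.0
tcp_pos: [0.5778, -0.1911, 0.3109]
eef_rot: [94.3, 89.7, 177.4]
contact_force: [0.6, 0.4, -7.5]
gripper_width: 0.0178
t 5.0 tcp [ 0.5778 -0.1911  0.3109] jawyaw 173.1467634775057 tilt [-0.0047  0.0002 -1.    ] F [ 0.5704  0.4169 -7.531 ] w 0.017812171556109414 j6 -6.911922383902598
dp [  3.6  71.3 284.6] twist -6.85
```

```bash
python3 -m jog '{"fingers":[0.1,0.1,0.1,0.1,0.1],"dp":[[0,9,36],[0,18,72],[0,27,108],[0,36,144],[0,44,178]],"twist":[-2,-4,-6,-7,-7]}'; python3 -m jog '{"fingers":[0.1,0.1,0.1,0.1,0.1],"dp":[[0,8,30],[0,16,60],[0,22,85],[0,24,98],[0,24,98]],"twist":[0,0,0,0,0]}';  python3 - <<'E'
from h import *
from plant import r
a=r.capture("scene")["frame"][:,:,::-1];b=r.capture("side")["frame"][:,:,::-1]
for n,f in (("a",a),("b",b)): cv2.imwrite(f"pics/f_{n}.png",f)
cv2.imwrite("pics/c2.png",np.hstack([cv2.resize(a[90:290,270:420],(400,533),interpolation=2),cv2.resize(b[230:430,250:400],(400,533),interpolation=2)]))
plan((.5410,.1000,.3075),0)
E
```

```text
time_s: 5.5
tcp_pos: [0.5546, -0.0072, 0.3116]
eef_rot: [77.5, 89.8, 167.7]
contact_force: [0.0, -0.3, -8.2]
gripper_width: 0.0176
time_s: 6.0
tcp_pos: [0.5297, 0.0925, 0.3122]
eef_rot: [58.2, 89.8, 148.6]
contact_force: [-0.1, 0.0, -8.2]
gripper_width: 0.0179
t 6.1 tcp [0.53   0.0908 0.312 ] jawyaw -179.70850090953482 tilt [-0.0033  0.0007 -1.    ] F [ 0.7288  0.947  -7.92  ] w 0.017667234796893035 j6 -30.195514628219428
dp [  4.5 -11.    9.1] twist 0.29
```

View pics/c2.png

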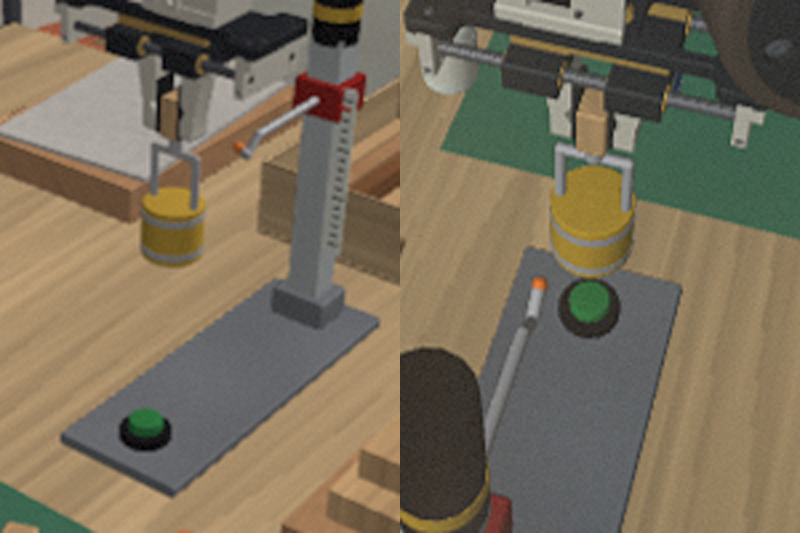

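```bash
python3 - <<'E'
from h import *
print("bar",tri((335.4,146.6),(322.8,288.1)))
print("tip",tri((360,145.5),(302.5,336.1)))
print("bot",tri((363.4,148.5),(298.5,350.5)))
print("root", tri((270+315/2.667,90+101/2.667),(250+88/2.667,230+445/2.667)))
g=lambda c,p:[np.array(p)]
for e in [((153,148),(558-400,150)),((196,156),(630-400,160))]:
    a,b=e; print("end",tri((270+a[0]/2.667,90+a[1]/2.667),(250+b[0]/2.667,230+b[1]/2.667)))
E
```

```text
bar (array([0.5303, 0.0957, 0.276 ]), [np.float64(9.657591542397512e-05), np.float64(9.65759154243063e-05)])
tip (array([0.5407, 0.1752, 0.2526]), [np.float64(0.001743812949204058), np.float64(0.0017438129492043785)])
bot (array([0.5409, 0.1921, 0.2385]), [np.float64(0.0007819920172317526), np.float64(0.000781992017231629)])
root (array([0.5418, 0.2805, 0.2613]), [np.float64(0.008268336162955671), np.float64(0.008268336162955584)])
end (array([0.5365, 0.0882, 0.2786]), [np.float64(0.018559631918967), np.float64(0.01855963191896653)])
end (array([0.525 , 0.1026, 0.273 ]), [np.float64(0.018990604088067572), np.float64(0.018990604088068186)])
```

```bash
python3 -m jog '{"fingers":[0.1,0.1,0.1,0.1,0.1],"dp":[[2,-4,0],[4,-8,3],[5,-11,10],[5,-11,20],[5,-11,32]],"twist":[0,0,0,0,0]}'; python3 - <<'E'
from h import *
plan((.5410,.1885,.3070),0)
E
```

```text
time_s: 6.6
tcp_pos: [0.541, 0.1235, 0.3067]
eef_rot: [81.6, 89.8, 171.8]
contact_force: [-0.6, 0.3, -7.6]
gripper_width: 0.0176
t 6.6 tcp [0.541  0.1235 0.3067] jawyaw -179.75857745156526 tilt [-0.0038  0.0005 -1.    ] F [-0.635   0.2814 -7.6108] w 0.017605231720493202 j6 -32.697369104115225
dp [-0.2 -0.3 65. ] twist 0.24
```

```bash
python3 -m jog '{"fingers":[0.1,0.1,0.1,0.1,0.1],"dp":[[0,0,8],[0,0,18],[0,0,28],[0,0,37],[0,0,45]],"twist":[0,0,0,0,0]}'; python3 -m jog '{"fingers":[0.1,0.1,0.1,0.1,0.1],"dp":[[0,0,8],[0,0,15],[0,0,20],[0,0,20],[0,0,20]],"twist":[0,0,0,0,0]}'; python3 - <<'E'
from h import *
from plant import r
a=r.capture("scene")["frame"][:,:,::-1];b=r.capture("side")["frame"][:,:,::-1]
cv2.imwrite("pics/c3.png",np.hstack([cv2.resize(a[90:210,310:430],(400,400),interpolation=2),cv2.resize(b[290:410,240:360],(400,400),interpolation=2)]))
plan((.5410,.1885,.2870),0)
E
```

```text
time_s: 7.1
tcp_pos: [0.5407, 0.1694, 0.3068]
eef_rot: [80.6, 89.8, 170.9]
contact_force: [0.1, 0.9, -8.3]
gripper_width: 0.018
time_s: 7.6
tcp_pos: [0.5406, 0.1893, 0.3067]
eef_rot: [84.9, 89.8, 175.2]
contact_force: [-0.1, 0.0, -8.1]
gripper_width: 0.0174
t 7.7 tcp [0.5406 0.1891 0.3068] jawyaw -179.7508335524658 tilt [-0.0038  0.0004 -1.    ] F [ 0.1864  0.6105 -8.7353] w 0.017882794848976882 j6 -38.448191727046215
dp [19.8 -0.5 -0.6] twist 0.25
```

View pics/c3.png

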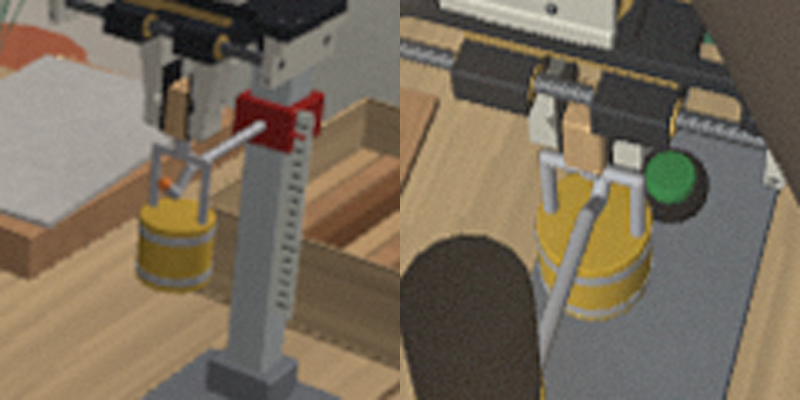

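The hook rod runs through the window: the orange tip shows in front at crop (167,183), and the bar lies above the V. Now I'll lower it slowly and watch the force.

```bash
python3 -m jog '{"fingers":[0.1,0.1,0.1,0.1,0.1],"dp":[[4,0,0],[8,0,0],[12,0,0],[15,0,0],[18,0,0]],"twist":[0,0,0,0,0]}'; python3 -m jog '{"fingers":[0.1,0.1,0.1,0.1,0.1],"dp":[[3,0,0],[6,0,0],[9,0,0],[12,0,0],[15,0,0]],"twist":[0,0,0,0,0]}';python3 -m jog '{"fingers":[0.1,0.1,0.1,0.1,0.1],"dp":[[3,0,0],[6,0,0],[9,0,0],[12,0,0],[15,0,0]],"twist":[0,0,0,0,0]}'; python3 - <<'E'
from h import *
plan((.5410,.1885,.1850),0)
E
```

```text
time_s: 8.2
tcp_pos: [0.5405, 0.189, 0.2884]
eef_rot: [86.9, 89.8, 177.1]
contact_force: [0.0, -0.4, -8.4]
gripper_width: 0.0175
time_s: 8.7
tcp_pos: [0.5406, 0.189, 0.2733]
eef_rot: [84.9, 89.8, 175.1]
contact_force: [-0.6, -1.3, -6.8]
gripper_width: 0.0179
time_s: 9.2
tcp_pos: [0.5406, 0.189, 0.2582]
eef_rot: [84.8, 89.8, 175.0]
contact_force: [-0.4, -0.6, -6.0]
gripper_width: 0.0178
t 9.2 tcp [0.5406 0.189  0.2582] jawyaw -179.75238353086405 tilt [-0.0035  0.0003 -1.    ] F [-0.4    -0.5802 -5.9996] w 0.01779506265448708 j6 -38.44459240512475
dp [73.2 -0.7 -0.5] twist 0.25
```

```bash
python3 -m jog '{"fingers":[0.1,0.1,0.1,0.1,0.1],"dp":[[3,0,0],[6,0,0],[9,0,0],[12,0,0],[15,0,0]],"twist":[0,0,0,0,0]}'; python3 -m jog '{"fingers":[0.1,0.1,0.1,0.1,0.1],"dp":[[3,0,0],[6,0,0],[9,0,0],[12,0,0],[15,0,0]],"twist":[0,0,0,0,0]}';python3 -m jog '{"fingers":[0.1,0.1,0.1,0.1,0.1],"dp":[[3,0,0],[6,0,0],[9,0,0],[12,0,0],[15,0,0]],"twist":[0,0,0,0,0]}'; python3 -m jog '{"fingers":[0.1,0.1,0.1,0.1,0.1],"dp":[[3,0,0],[6,0,0],[8,0,0],[10,0,0],[10,0,0]],"twist":[0,0,0,0,0]}'; python3 - <<'E'
from h import *
from plant import r
F=[]
for i in range(12): r.capture("side"); F.append(r.get_state()["contact_force"])
print(np.mean(F,0),np.std(F,0)); plan((.5410,.1885,.1850),0)
E
```

```text
time_s: 9.7
tcp_pos: [0.5406, 0.189, 0.2431]
eef_rot: [83.2, 89.8, 173.4]
contact_force: [-0.7, -1.0, -4.2]
gripper_width: 0.0181
time_s: 10.2
tcp_pos: [0.5406, 0.189, 0.228]
eef_rot: [83.3, 89.8, 173.6]
contact_force: [0.8, -1.2, -3.1]
gripper_width: 0.0176
time_s: 10.7
tcp_pos: [0.5407, 0.189, 0.2129]
eef_rot: [83.3, 89.8, 173.6]
contact_force: [-0.4, -2.9, -0.9]
gripper_width: 0.0179
time_s: 11.2
tcp_pos: [0.5407, 0.1889, 0.2027]
eef_rot: [87.0, 89.8, 177.3]
contact_force: [0.3, -0.6, -1.4]
gripper_width: 0.0177
[-0.4106 -2.1204 -1.6689] [0.3947 0.4293 0.5333]
t 11.8 tcp [0.5407 0.189  0.2029] jawyaw -179.74552189599808 tilt [-0.0027  0.0003 -1.    ] F [-0.6433 -1.8169 -1.5692] w 0.017560040583028097 j6 -38.439378998815826
dp [17.9 -0.4 -0.5] twist 0.25
```

```bash
python3 -m jog '{"fingers":[0.1,0.1,0.1,0.1,0.1],"dp":[[1,0,-0.5],[2,0,-1],[3,0,-1.5],[4,0,-2],[4,0,-2]],"twist":[0,0,0,0,0]}'; python3 - <<'E'
from h import *
from plant import r
F=[]
for i in range(12): r.capture("side"); F.append(r.get_state()["contact_force"])
print(np.mean(F,0),np.std(F,0)); plan((.5410,.1885,.1850),0)
E
```

```text
time_s: 12.3
tcp_pos: [0.5409, 0.1878, 0.199]
eef_rot: [48.3, 89.9, 138.5]
contact_force: [-0.9, 3.6, -0.8]
gripper_width: 0.0177
[-0.3687  4.9062 -1.0172] [0.5855 0.9159 0.4308]
t 12.9 tcp [0.5409 0.1876 0.1991] jawyaw -179.738136659496 tilt [-0.002   0.0014 -1.    ] F [ 0.6133  4.956  -0.5841] w 0.017730823738085124 j6 -38.27509093149528
dp [14.1 -0.1  0.9] twist 0.26
```

```bash
python3 -m jog '{"fingers":[0.1,0.1,0.1,0.1,0.1],"dp":[[2,0,0.3],[4,0,0.6],[6,0,1],[8,0,1],[8,0,1]],"twist":[0,0,0,0,0]}'; python3 - <<'E'
from h import *
from plant import r
F=[]
for i in range(16): r.capture("side"); F.append(r.get_state()["contact_force"])
print(np.mean(F,0),np.std(F,0)); plan((.5410,.1885,.1850),0)
E
```

```text
time_s: 13.4
tcp_pos: [0.5409, 0.188, 0.1908]
eef_rot: [79.1, 89.9, 169.4]
contact_force: [1.4, -1.5, 0.1]
gripper_width: 0.018
[ 1.4046 -3.8151 -0.3673] [0.6823 1.2912 0.4702]
t 14.2 tcp [0.5409 0.1882 0.1911] jawyaw -179.74155060866823 tilt [-0.0022  0.0008 -1.    ] F [ 0.376  -5.1077 -0.5518] w 0.017231108331803753 j6 -38.356305539430934
dp [ 6.1 -0.1  0.3] twist 0.26
```

```bash
python3 -m jog '{"fingers":[0.1,0.1,0.1,0.1,0.1],"dp":[[1,0,-0.2],[2,0,-0.4],[3,0,-0.4],[4,0,-0.4],[4,0,-0.4]],"twist":[0,0,0,0,0]}'; python3 - <<'E'
from h import *
from plant import r
F=[]
for i in range(20): r.capture("side"); F.append(r.get_state()["contact_force"])
print(np.mean(F,0),np.std(F,0)); plan((.5410,.1885,.1850),0)
E
```

```text
time_s: 14.7
tcp_pos: [0.5409, 0.188, 0.187]
eef_rot: [63.0, 89.9, 153.2]
contact_force: [0.9, -1.5, -0.0]
gripper_width: 0.0174
[ 0.7838 -0.731  -0.1273] [0.5755 0.7178 0.4027]
t 15.7 tcp [0.5409 0.188  0.1871] jawyaw -179.73721613323053 tilt [-0.002  0.001 -1.   ] F [0.9689 0.1071 0.0284] w 0.01741216878478334 j6 -38.321632346355614
dp [ 2.1 -0.1  0.5] twist 0.26
```

Balanced: the residual is -0.1 N vertical and -0.7 N lateral. I'll ease the grip and open slowly.

```bash
python3 -m jog '{"fingers":[0.1,0.1,0.1,0.1,0.1],"dp":[[0,0,0],[0,0,0],[0,0,0],[0,0,0],[0,0,0]],"twist":[0,0,0,0,0]}' 10; python3 -m jog '{"fingers":[0.19,0.22,0.25,0.28,0.32],"dp":[[0,0,0],[0,0,0],[0,0,0],[0,0,0],[0,0,0]],"twist":[0,0,0,0,0]}' 3; python3 -m jog '{"fingers":[0.36,0.4,0.45,0.5,0.55],"dp":[[0,0,0],[0,0,0],[0,0,0],[0,0,0],[0,0,0]],"twist":[0,0,0,0,0]}'; python3 - <<'E'
from h import *
from plant import r
a=r.capture("scene")["frame"][:,:,::-1];b=r.capture("side")["frame"][:,:,::-1]
cv2.imwrite("pics/c4.png",np.hstack([cv2.resize(a[120:270,290:440],(400,400),interpolation=2),cv2.resize(b[290:440,240:390],(400,400),interpolation=2)]))
plan((.5410,.1885,.1850),0)
E
```

```text
time_s: 16.2
tcp_pos: [0.5409, 0.188, 0.1872]
eef_rot: [60.9, 89.9, 151.2]
contact_force: [1.6, 0.6, -0.6]
gripper_width: 0.0179
time_s: 16.7
tcp_pos: [0.5408, 0.1879, 0.1871]
eef_rot: [65.7, 89.9, 156.0]
contact_force: [0.2, -0.3, -0.2]
gripper_width: 0.0268
time_s: 17.2
tcp_pos: [0.5408, 0.188, 0.1871]
eef_rot: [65.0, 89.9, 155.2]
contact_force: [-0.3, 1.0, 0.4]
gripper_width: 0.046
t 17.3 tcp [0.5409 0.188  0.1871] jawyaw -179.73913933139835 tilt [-0.0021  0.001  -1.    ] F [-0.5534  0.5991 -0.4971] w 0.04756131277280777 j6 -38.322655895594764
dp [ 2.1 -0.1  0.5] twist 0.26
```

View pics/c4.png

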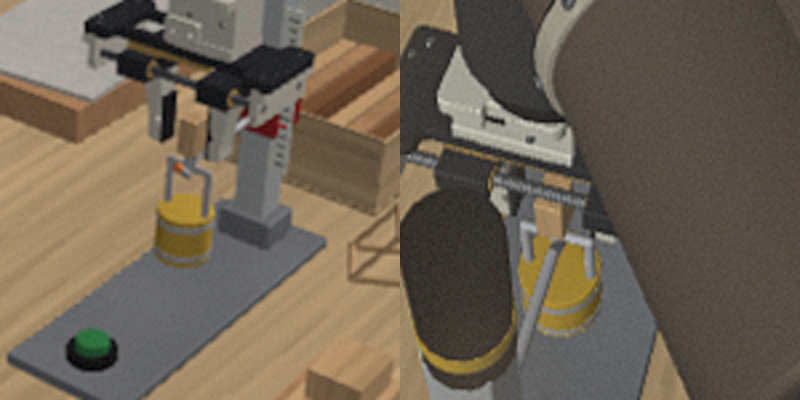

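The can hangs with its bar in the V and the grip clear of both pads. Next I'll retreat straight up and check that it is at rest.

```bash
python3 -m jog '{"fingers":[0.6,0.6,0.6,0.6,0.6],"dp":[[-5,0,0],[-15,0,0],[-30,0,0],[-50,0,0],[-75,0,0]],"twist":[0,0,0,0,0]}' 20; python3 -m jog '{"fingers":[0.6,0.6,0.6,0.3,0],"dp":[[-25,0,0],[-45,0,0],[-50,0,-25],[-50,0,-65],[-50,0,-100]],"twist":[0,0,0,0,0]}'; python3 - <<'E'
from h import *
from plant import r
r.capture("scene")
plan((.5408,.0515,.060),0)
I=[]
for i in range(20):
    I.append(r.capture("scene")["frame"].astype(int)[160:240,320:390])
print([round(np.abs(I[i]-I[-1]).mean(),2) for i in range(0,20,2)], round(np.abs(I[-2]-I[-1]).mean(),2))
E
```

```text
time_s: 17.8
tcp_pos: [0.5408, 0.1877, 0.2632]
eef_rot: [78.0, 89.8, 168.2]
contact_force: [-0.1, 0.4, -0.0]
gripper_width: 0.0527
time_s: 18.3
tcp_pos: [0.5413, 0.0867, 0.3145]
eef_rot: [46.8, 89.9, 137.1]
contact_force: [1.2, 0.1, -0.5]
gripper_width: 0.042
t 18.35 tcp [0.5407 0.0829 0.3146] jawyaw -179.76940845366343 tilt [-0.0018  0.0001 -1.    ] F [-1.3935 -2.4988 -0.4814] w 0.03795091046471246 j6 -28.962735642466377
dp [254.6  -0.4 -31.5] twist 0.23
[np.float64(2.05), np.float64(2.1), np.float64(2.01), np.float64(1.94), np.float64(2.01), np.float64(1.97), np.float64(1.94), np.float64(1.99), np.float64(1.99), np.float64(1.95)] 1.95
```

The picture differences over 1 s are noise only, so the can is at rest. Now the button.

```bash
python3 -m jog '{"fingers":[0,0,0,0,0],"dp":[[0,0,-20],[15,0,-31],[55,0,-31],[100,0,-31],[140,0,-31]],"twist":[0,0,0,0,0]}' ; python3 -m jog '{"fingers":[0,0,0,0,0],"dp":[[40,0,0],[75,0,0],[100,0,0],[112,0,0],[112,0,0]],"twist":[0,0,0,0,0]}'; python3 - <<'E'
from h import *
from plant import r
a=r.capture("scene")["frame"][:,:,::-1];b=r.capture("side")["frame"][:,:,::-1]
cv2.imwrite("pics/c5.png",np.hstack([cv2.resize(a[140:290,270:420],(400,400),interpolation=2),cv2.resize(b[290:440,240:390],(400,400),interpolation=2)]))
plan((.5408,.0515,.038),0)
E
```

```text
time_s: 19.85
tcp_pos: [0.5407, 0.0564, 0.1716]
eef_rot: [67.0, 89.9, 157.2]
contact_force: [1.1, 0.1, -0.5]
gripper_width: 0.0004
time_s: 20.35
tcp_pos: [0.5398, 0.0561, 0.0583]
eef_rot: [93.3, 89.7, -176.5]
contact_force: [-0.1, 0.4, 0.9]
gripper_width: 0.0007
t 20.45 tcp [0.5413 0.0568 0.0606] jawyaw -179.74723674280887 tilt [-0.0011  0.0012 -1.    ] F [ 0.708  -0.4586  0.7254] w -5.9600165182312204e-05 j6 -26.20787916894999
dp [22.6  0.5 -5.3] twist 0.25
```

View pics/c5.png

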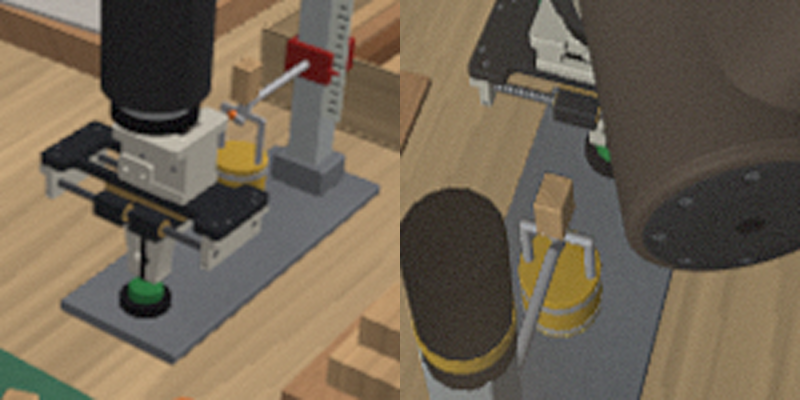

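The closed fingers stand over the button, the can hangs undisturbed and nothing touches it. Press.

```bash
python3 -m jog '{"fingers":[0,0,0,0,0],"dp":[[4,0,-5],[10,0,-5],[14,0,-5],[17,0,-5],[19,0,-5]],"twist":[0,0,0,0,0]}' ; python3 -m jog '{"fingers":[0,0,0,0,0],"dp":[[1,0,0],[2,0,0],[3,0,0],[4,0,0],[4,0,0]],"twist":[0,0,0,0,0]}'; python3 - <<'E'
from h import *
plan((.5408,.0515,.036),0)
E
```

```text
time_s: 20.95
tcp_pos: [0.5424, 0.0519, 0.0444]
eef_rot: [-51.2, 89.9, 39.1]
contact_force: [-14.6, 0.7, 48.9]
gripper_width: 0.0005
time_s: 21.45
tcp_pos: [0.5424, 0.0519, 0.0445]
eef_rot: [-80.0, 89.9, 10.5]
contact_force: [-16.9, 1.1, 46.7]
gripper_width: 0.0002
t 21.45 tcp [0.5424 0.0519 0.0445] jawyaw -179.5621714288557 tilt [ 0.0023  0.0004 -1.    ] F [-16.9212   1.0775  46.6749] w 0.00024729134500747974 j6 -25.703590840056503
dp [ 8.5  1.7 -0.4] twist 0.44
```

The stop is hard at 47 N, so I'll back off in small steps. About 5 N held over several mm would mean the button was bottomed.

```bash
for i in 1 2 3; do python3 -m jog '{"fingers":[0,0,0,0,0],"dp":[[-1,0,0],[-2,0,0],[-2,0,0],[-2,0,0],[-2,0,0]],"twist":[0,0,0,0,0]}' | grep -E "tcp|force"; done; python3 - <<'E'
from h import *
from plant import r
a=r.capture("scene")["frame"][:,:,::-1]
cv2.imwrite("pics/c6.png",cv2.resize(a[210:270,290:370],(800,600),interpolation=2))
plan((.5408,.0515,.036),0)
E
```

```text
tcp_pos: [0.5424, 0.0519, 0.0462]
contact_force: [-1.4, 0.6, 3.6]
tcp_pos: [0.5424, 0.0519, 0.0482]
contact_force: [-0.3, 1.4, 4.3]
tcp_pos: [0.5424, 0.0519, 0.0501]
contact_force: [-0.2, 1.0, 1.7]
t 23.0 tcp [0.5424 0.0519 0.0502] jawyaw -179.56492231205158 tilt [ 0.002   0.0003 -1.    ] F [0.1173 0.3286 1.9858] w 0.00044567378500414133 j6 -25.70604253971643
dp [14.2  1.6 -0.4] twist 0.44
```

View pics/c6.png

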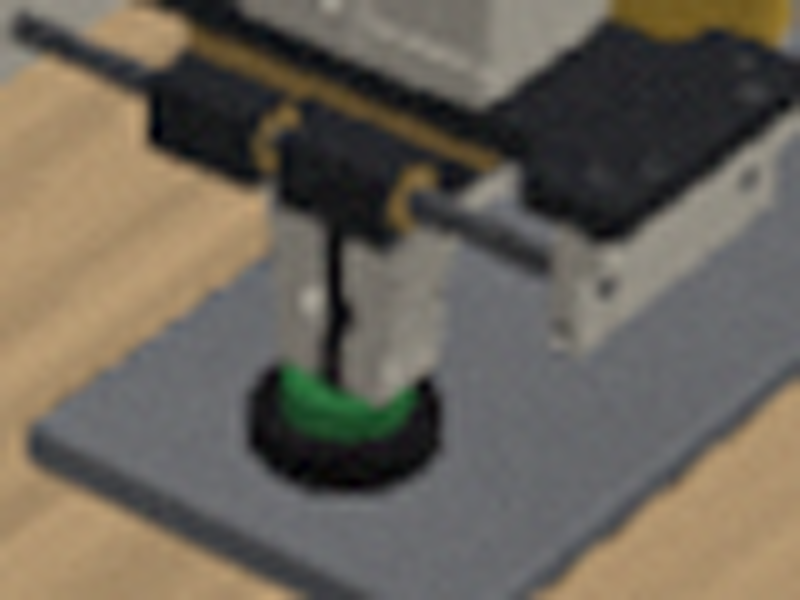

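The pads rest on the green cap at (350,400), and the force fell 3.6, 4.3, 1.7 N over 4 mm. That is the button's spring, so the hard stop was full travel. I'll retreat, check and hand in.

```bash
python3 -m jog '{"fingers":[0,0,0,0,0],"dp":[[-10,0,0],[-35,0,0],[-70,0,0],[-110,0,0],[-150,0,0]],"twist":[0,0,0,0,0]}' | grep -E "tcp|force"; python3 -m jog '{"fingers":[0,0,0,0,0],"dp":[[-40,0,0],[-80,0,-15],[-115,0,-45],[-130,0,-80],[-130,0,-80]],"twist":[0,0,0,0,0]}'| grep -E "tcp|force"; python3 - <<'E'
from h import *
from plant import r
a=r.capture("scene")["frame"]; I=[]
for i in range(10): I.append(r.capture("scene")["frame"].astype(int)[160:240,320:390])
print(np.abs(I[0]-I[-1]).mean(),np.abs(I[-2]-I[-1]).mean())
cv2.imwrite("pics/c7.png",cv2.resize(a[:,:,::-1],(800,600)))
plan((.54,-.03,.3),0)
E
```

```text
tcp_pos: [0.5416, 0.0516, 0.2021]
contact_force: [1.1, 0.6, -0.1]
tcp_pos: [0.5425, -0.0311, 0.336]
contact_force: [-1.3, -0.0, -0.6]
1.8964285714285714 1.900952380952381
t 24.55 tcp [ 0.542  -0.028   0.3318] jawyaw -179.52188072488906 tilt [ 0.001 -0.    -1.   ] F [0.8368 1.0166 0.4408] w 0.00033469507732577787 j6 -17.282207978780065
dp [31.8  2.  -2. ] twist 0.48
```

View pics/c7.png

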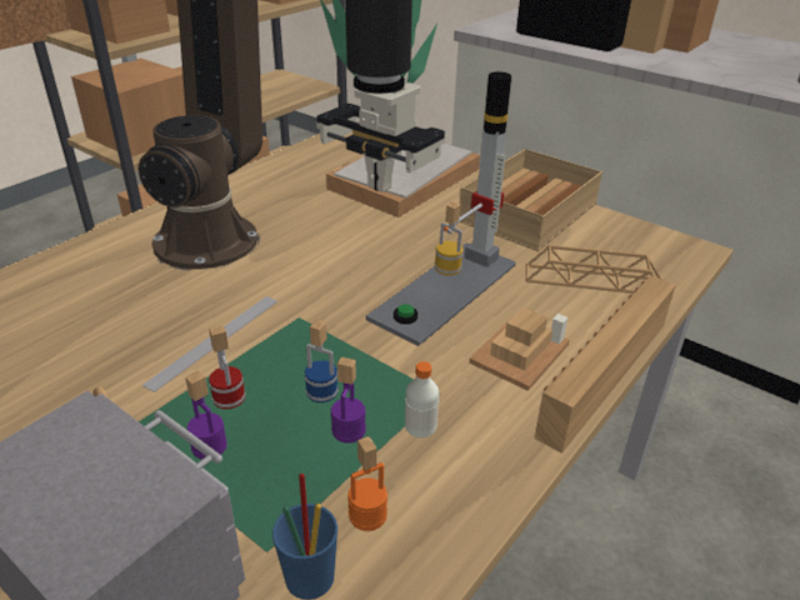

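The yellow can hangs at (448,255) on the hook and is still. The button is up again at (405,313), and everything else is where it was.

```bash
python3 -c "
from plant import r
print(r.close_job())"
```

```text
the job is handed in; nothing more can be done
None
```

The yellow can is hanging on the sprung hook, the hold button was pressed after the can came to rest, and the job is handed in at about 24.6 s of the 72 s.

- **Hanging:** I lifted the can by its grip (it pulled about 8 N, so roughly 0.8 kg). I passed its window over the hook tip and lowered it at about 30 mm/s. I let go when the wrist force was down to -0.1 N vertical and -0.7 N sideways.
- **At rest:** pictures over about 1 s showed no motion after the release. I pressed the button about 4 s after letting go.
- **Button:** I pressed to a hard stop. The force was higher than intended, about 49 N at the closed fingertips. On backing off I felt the button's spring over 4 mm, which fits full travel. I had no direct reading of the button's position.
- **Last check:** after backing away, the can hung still, the button was up again, the robot touched nothing, and the other things on the table looked unmoved.
- **Disagreement:** the button top was about 6 mm higher than the cameras had given, which is why the press was hard.

I viewed 11 pictures, one over the budget of 10.

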